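# Slide a hardness tester's locked specimen table to its stop

## Robot

A 6-joint arm with a two-finger parallel gripper is mounted at the origin on the work surface. World frame = base frame: x ahead of the robot, y to its left, z up, the work surface at z = 0. Lengths are in m, angles in rad, forces in N, time in s.
With the tool pointing down it reaches from about 0.35 to 0.775 m from the base axis. Payload 7.3 kg.
Tool frame: the origin (TCP) lies on the mounting face of the last link; the fingertips stand 178 mm ahead of it and the grasp point (between the pads) lies 159 mm ahead of it (robot.tcp_to_tips is the distance from the TCP to the fingertips, in m); z points along the fingers, y is the direction in which the jaws open and shut (so a half turn about z gives the same grasp; the last joint's range is limited). The gripper opens to 92 mm and grips with 3 to 60 N. Pads are 19 mm wide; open, the fingers measure 130 mm over their backs; the gripper's body (75 mm by 190 mm) begins 47 mm behind the grasp point.
Start: joints at [0.989, 0.342, 1.524, -0, 1.275, -0.146], TCP at [0.222, 0.476, 0.405] pointing down, gripper open.
Joint ranges: [-2.53, 2.53], [-0.77, 2.02], [0.04, 2.7], [-1, 4.14], [0.28, 2.66], [-3.11, 3.11]. Speed limits (rad/s): [2.57, 2.57, 3.14, 3.14, 3.14, 3.14].

## Interface

Orientations are given as [roll, pitch, yaw] about the fixed x, y, z axes, in that order (R = Rz(yaw) Ry(pitch) Rx(roll)).
In Python, from cell import robot, viewer gives the robot as it stands.
- The arm moves only by the shell command python3 -m creep 'ROWS' [OPENING] [FORCE]. ROWS is JSON, a list that holds one entry, the list of rows, each a list of 6 numbers: the shift along the world's x, y, z in mm, then the turn, a rotation vector about the world's x, y, z in degrees. A call has 1 to 5 rows; each row shifts and turns the pose as measured when the row begins; what a row does not reach is not made up. A row lasts 1/12 s, in which the tool goes at most 41.7 mm and 7.16 degrees, less where a joint would pass 70% of its speed; a pose out of reach is approached as far as the arm can. A call with a gripper value outside its range is refused whole. OPENING is the closure, from -1 (fully open) to 1 (shut), set as the call begins (- or left out, the last holds). The fingers move at their own pace and stop on an object; FORCE is the grip in N (left out, the last holds). Time passes only in rows, so rows that do not move let the fingers close. It gives the time, the measured TCP pose, the force and the opening at its end, in the units of the state.
- robot.observe(): the state, without advancing time (a new reading comes with each control period).
- viewer.read_camera(name): name is "scene" or "side" or "wrist"; returns the picture (420x560x3 uint8, blue, green, red); there is no depth.
- viewer.camera_model(name): a dict with "fx", "fy", "cx", "cy" (pixels), "pose" (4x4, takes a point from camera to world coordinates); the wrist camera has in their place "mount" (4x4, takes a point from camera to tool coordinates, whose origin is the TCP and whose axes are the flange's). Camera axes: x right, y up, looking along -z (the intrinsics and any distortion apply to the point x, -y, -z); pixel columns grow to the right and rows downward; lengths in m; the calibration is good to about 2 mm. A picture is of the moment at which its call begins: read the wrist's pose just before it. camera_model takes no time and is no camera call.
- robot.hand_in(): hands the job in, once; it reports no verdict.
The state is a dict: "time": time; "qpos": joint angles; "qvel": joint speeds; "joint_efforts": joint torques, N m; "tool_pos": TCP position; "tool_rot": TCP orientation; "contact_force": force on the tool from outside, world axes, zero at the start; "torque": the same for the moment, N m; "opening": finger opening in m.
Only numpy, scipy, OpenCV 4.12 (cv2) and the standard library are available. Lean on these libraries where they do the work, as an engineer would, in place of code of your own. Each camera call takes 0.05 s, during which the arm holds its last target. There are 200 camera calls.

## Task

The specimen table of the pencil hardness tester is locked where it was loaded. Put a fingertip on the flat round lock button at its front, press it right down, and keeping it down slide the table up against the stop block on the lock bar, so that the panel comes under the pencil; then let the button spring up so the table is locked there, and move away. Touch neither the panel nor the pencil arm, and leave the things lying about where they are.

Things in the scene. Friction and masses are not known exactly. Their poses are not given: they have to be found in the camera images.
- tester: aluminium pencil hardness tester, fixed. Base plate 240 (x) by 420 mm (y), top 20 mm above the bench; origin on the bench under its middle. x points from its front (robot's side) to its back; y runs along the rails towards the stop and pencil arm: the table slides to +y. End blocks at y = +-160 mm, 70 mm high, x -110 to 80 mm. Flat steel lock bar along y at x = -84 mm, 40 to 46 mm up
- carriage (a joint): slide of the specimen table along the tester's +y, in m. Starts at 0, locked in the loading catch (a low dark clamp on the lock bar); the stop block ends it somewhere from 0.080 to 0.130. Moving parts about 1 kg, rail friction about 1.5 N. While the lock button is up the lock's steel tooth stands between the lips of the catch and the table cannot be pushed along
- lock (a joint): travel of the lock button in m: 0 up, 0.008 fully down; springs back by itself. Starts to give at about 4 N, fully down at about 7 N. Below 0.004 its tooth locks in the loading catch, and also bars the way into the stop block's catch, 8 mm short of the stop; above 0.0045 the table runs free. Let go against the stop (within 2 mm), it springs right up and locks the table there
- lock_top (a point): centre of the top of the lock button, a flat black disc 32 mm across and 6 mm thick at the table's front; its top is 86 mm above the bench when up, 78 mm when down. It stands on the aluminium lock housing (top at 70 mm, 64 mm long along y), 104 mm in front (-x) of the tester's middle line. Rides with the table; axes as the tester's
- ledge_face (a point): middle of the upper edge of the thumb ledge's near face: an aluminium wall across the travel on the lock housing, 44 mm wide (x), 8 mm thick, top at 96 mm. Its near face is 26 mm towards +y from the button's centre; a fingertip that slips on the button comes up against it and pushes the table on. Rides with the table
- housing_face (a point): centre of the lock housing's +y end face, which meets the stop block; 34 mm along +y and 12 mm along +x from the button's centre, 60 mm above the bench. Rides with the table; axes as the tester's
- stop_face (a point): point on the stop block's -y face, over the lock bar's middle, 56 mm above the bench. The block, dark steel, 34 (x) x 24 (y) x 25 mm, is clamped on the lock bar with a catch on its underside; top at 60 mm, bright screw to 69 mm. Set elsewhere on the bar each time. The table is at the stop when housing_face and stop_face agree along the tester's y. Axes as the tester's
- table_edge (a point): middle of the front upper edge of the specimen table, an aluminium plate 130 (x) by 160 mm (y), top at 80 mm; this edge is 39 mm behind (+x) the button's centre. Two black clamp knobs, 17 mm across, stand at its +y end up to 99 mm. Rides with the table
- panel: coated glass panel 112 x 146 x 3 mm clamped on the specimen table, top face at 83 mm; origin at the centre of its underside; not to be touched
- pencil_arm: the tester's raised pencil arm, fixed, not to be touched; origin as the tester's. Post at tester (20, 192) mm, up to 270 mm; links and inclined pencil lie over the line x = 20 mm (25 mm to each side) from y = -50 to 210 mm; lowest point, the pencil tip, at 110 mm over y = 66 mm
- weight: loose steel load weight, 32 mm across, 38 mm high, standing on the tester's base plate beyond the right-hand (-y) end block; origin at the centre of its underside
- eraser: loose white block eraser 45 x 20 x 12 mm, lying on the bench in front of the tester; origin at the centre of its underside
- pencil: loose dark red hexagonal pencil, 170 mm long, 7 mm thick, lying on the bench in front of the tester roughly along the slide direction; origin under its middle
- loupe: loose black stand loupe, 38 mm across, 36 mm high, on the bench off the tester's left-hand (+y) end; origin at the centre of its underside
- wash_bottle: loose white plastic bottle, 60 mm across, 150 mm high; origin at the centre of its underside
- panel_stack: loose stack of test panels 100 x 150 mm, 12 mm high; origin at the centre of its underside
- sharpener: loose brass pencil sharpener 26 x 16 x 13 mm, on the bench in front of the tester; origin at the centre of its underside

How it is judged:
By the outcome, as a careful person would: the job done as asked, in the order asked, and still so for the second after the job is handed in, with the robot touching nothing.
It also fails if it takes over 32 s, if anything falls off the work surface, if the arm or the gripper's body presses on something with over 40 N, if the wrist force passes 120 N, or if a joint passes its speed limit or range.

## Working session

There is one attempt and no reset: what is moved stays moved. The work goes in short steps, Python scripts to look and compute and a shell command to move; the robot and the scene stay as the last step left them, time stands still between calls to the robot, and variables do not carry over. Pictures are saved under pics/ and viewed, about 8 in all and at most 12, crops included, and the job is handed in when it is done.

```bash
mkdir -p pics; cat > h.py <<'E'
import numpy as np, cv2
from cell import robot, viewer
from scipy.spatial.transform import Rotation as R
def campose(n):
    m=viewer.camera_model(n)
    if 'pose' in m: return m,np.array(m['pose'])
    s=robot.observe(); T=np.eye(4); r=np.array(s['tool_rot'])
    T[:3,:3]=R.from_euler('xyz',r).as_matrix(); T[:3,3]=s['tool_pos']
    return m,T@np.array(m['mount'])
def ray(mp,u,v):
    m,P=mp
    d=np.array([(u-m['cx'])/m['fx'],-(v-m['cy'])/m['fy'],-1.])
    return P[:3,3],P[:3,:3]@d
def plane(mp,u,v,z):
    o,d=ray(mp,u,v); return o+d*(z-o[2])/d[2]
def proj(mp,p):
    m,P=mp; c=P[:3,:3].T@(np.array(p)-P[:3,3]); return m['cx']-m['fx']*c[0]/c[2], m['cy']+m['fy']*c[1]/c[2]
E
python3 - <<'E'
from h import *
print(robot.observe())
for n in("scene","side","wrist"):
    m=viewer.camera_model(n); print(n,{k:(np.round(v,3).tolist() if k in('pose','mount') else v) for k,v in m.items()})
a=viewer.read_camera("scene");b=viewer.read_camera("side")
cv2.imwrite("pics/scene0.png",a);cv2.imwrite("pics/side0.png",b)
E
```

```text
{'time': 0.0, 'qpos': array([ 9.88975006e-01,  3.42699089e-01,  1.52502019e+00, -3.06947765e-05,
        1.27540459e+00, -1.46009120e-01]), 'qvel': array([-0.00108277, -0.00035419,  0.00021027, -0.00155739, -0.00052194,
        0.00085099]), 'joint_efforts': array([-9.63069488e-05, -4.31255150e+01, -2.44218725e+01,  7.16517703e-02,
        5.61318209e-02, -2.21439227e-04]), 'tool_pos': array([0.22153617, 0.47581268, 0.40405592]), 'tool_rot': array([-3.14007346e+00, -1.93738439e-04,  2.70578926e+00]), 'contact_force': array([-0.05572577, -0.93230578,  0.54371241]), 'torque': array([ 0.03202537, -0.00309994,  0.00378122]), 'opening': 0.09196388320611133}
scene {'fx': 481.09973593519646, 'fy': 481.09973593519646, 'cx': 278.50689775471795, 'cy': 209.51753009329937, 'pose': [[0.655, -0.521, 0.547, 1.252], [0.755, 0.432, -0.493, -0.686], [0.021, 0.736, 0.677, 1.015], [0.0, 0.0, 0.0, 1.0]]}
side {'fx': 544.3866394720727, 'fy': 544.3866394720727, 'cx': 283.0531340453753, 'cy': 207.6094000195163, 'pose': [[-0.984, 0.103, -0.147, 0.269], [-0.18, -0.538, 0.823, 1.364], [0.005, 0.836, 0.548, 1.013], [0.0, 0.0, 0.0, 1.0]]}
wrist {'fx': 367.90418753254824, 'fy': 367.90418753254824, 'cx': 278.8835921994059, 'cy': 207.78752695027362, 'mount': [[0.001, 0.959, 0.282, 0.075], [1.0, -0.001, -0.0, 0.001], [-0.0, 0.282, -0.959, 0.02], [0.0, 0.0, 0.0, 1.0]]}
```

View pics/scene0.png

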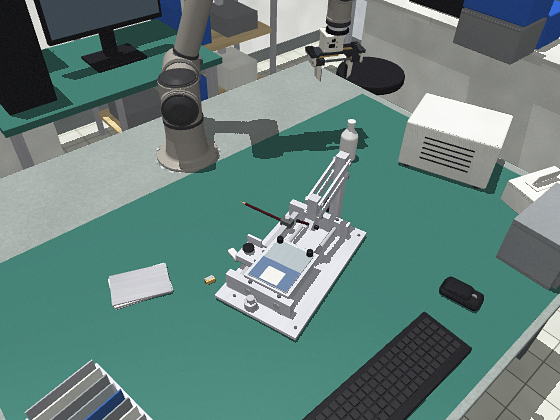

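View pics/side0.png

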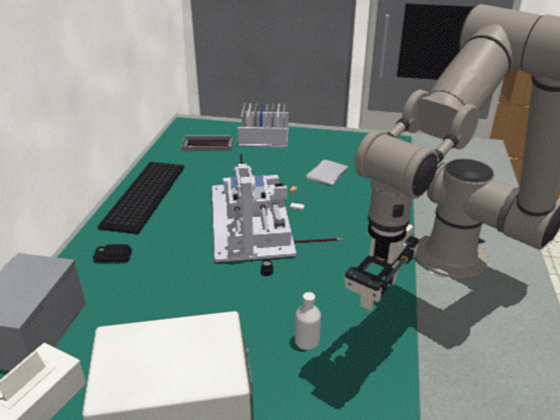

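The scene view shows the tester in the middle. The black lock button is at about (248,248), the base plate corners at (217,295), (297,338) and (366,234), and the pencil arm at upper right. In the side view the base plate's near corners are at about (216,260) and (293,253), and the bottle stands between the arm and the tester.

```bash
python3 - <<'E'
from h import *
s=campose("scene");d=campose("side")
c=[plane(s,u,v,.018)for u,v in((217,295),(297,338),(366,234))]
for p in c:print(np.round(p,3))
print([np.linalg.norm(c[1]-c[0]),np.linalg.norm(c[2]-c[1])])
print("btn",plane(s,248,248,.086))
for u,v in((216,260),(293,253)):print("side",plane(d,u,v,.018))
e=c[2]-c[1];print("yaw of +y dir",np.degrees(np.arctan2(e[1],e[0])),"mid",(c[0]+c[2])/2)
a=cv2.imread("pics/scene0.png")[190:350,200:380];b=cv2.imread("pics/side0.png")[150:290,195:355]
a=cv2.resize(a,None,fx=3.3,fy=3.3,interpolation=cv2.INTER_CUBIC)
cv2.imwrite("pics/crop0.png",a)
E
```

```text
[ 0.59  -0.293  0.018]
[ 0.815 -0.221  0.018]
[0.689 0.168 0.018]
[np.float64(0.23600070910872994), np.float64(0.40900011982972817)]
btn [ 0.5627098  -0.16840871  0.086     ]
side [0.6779812  0.17799088 0.018     ]
side [0.46351098 0.10384932 0.018     ]
yaw of +y dir 107.92878016351702 mid [ 0.63937315 -0.06235611  0.018     ]
```

View pics/crop0.png

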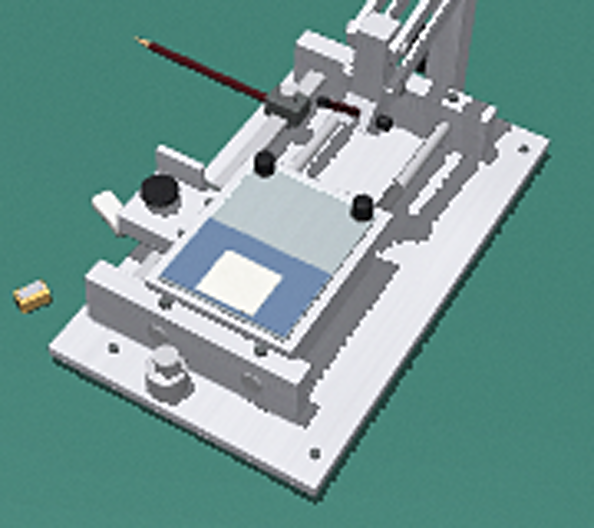

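Both views agree. The tester's origin is near (0.638,-0.061), its yaw is about 18°, and the button lies at tester (-105,-78) mm, as the given offset requires. I'll go above it with the jaw axis along the slide and the wrist camera on the robot's side.

```bash
python3 -m creep '[[[19,-36,0,0,0,2.4],[19,-36,0,0,0,2.4],[19,-36,0,0,0,2.4],[19,-36,0,0,0,2.4],[19,-36,0,0,0,2.4]]]' 1 20
python3 -m creep '[[[19,-36,0,0,0,2.4],[19,-36,0,0,0,2.4],[19,-36,0,0,0,2.4],[19,-36,0,0,0,2.4],[19,-36,0,0,0,2.4]]]'
python3 -m creep '[[[19,-36,0,0,0,2.4],[19,-36,0,0,0,2.4],[19,-36,0,0,0,2.4],[19,-36,0,0,0,2.4],[19,-36,0,0,0,2.4]]]'
```

```text
time: 0.52
tool_pos: [0.3146, 0.2949, 0.4014]
tool_rot: [-3.139, -0.004, 2.936]
contact_force: [1.8, 0.2, -0.3]
opening: 0.0627
time: 0.93
tool_pos: [0.4091, 0.1089, 0.4008]
tool_rot: [-3.139, -0.005, -3.124]
contact_force: [1.3, 0.4, 0.6]
opening: 0.0296
time: 1.35
tool_pos: [0.5034, -0.0771, 0.4001]
tool_rot: [-3.14, -0.006, -2.906]
contact_force: [0.8, 0.3, 0.2]
opening: 0.0011
```

```bash
python3 -m creep '[[[20,-30,-7,0,0,1.5],[20,-30,-7,0,0,1.5],[20,-30,-7,0,0,1.5],[0,0,0,0,0,0]]]'
python3 - <<'E'
from h import *
mp=campose("wrist");a=viewer.read_camera("wrist");cv2.imwrite("pics/w1.png",a)
np.save("w1.npy",mp[1]);print(robot.observe()['tool_pos'],robot.observe()['tool_rot'])
E
```

```text
time: 1.68
tool_pos: [0.5668, -0.1791, 0.3759]
tool_rot: [-3.139, -0.007, -2.827]
contact_force: [-2.0, 0.0, -1.4]
opening: 0.0006
[ 0.56579829 -0.17705997  0.37633259] [-3.14074903 -0.00758346 -2.82816119]
```

View pics/w1.png

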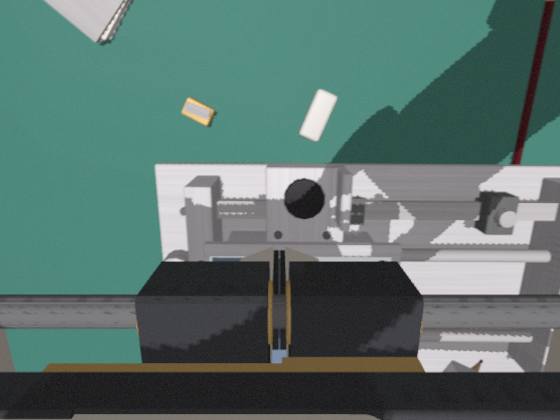

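The wrist view shows the button disc at (304,199) and the ledge just right of it at about (345,195). The stop block is at (480–515,192–232) with its screw at (508,219). The base's front edge runs level at row 164, so the yaw is right.

```bash
python3 - <<'E'
from h import *
mp=(viewer.camera_model("wrist"),np.load("w1.npy"))
a=cv2.imread("pics/w1.png");g=cv2.cvtColor(a,6)
r=(g[160:250,250:350]<40).astype(np.uint8)
n,l,st,ce=cv2.connectedComponentsWithStats(r);i=1+np.argmax(st[1:,4]);u,v=ce[i]+[250,160];print("disc px",u,v,st[i])
b=plane(mp,u,v,.086);print("btn",b)
f=[plane(mp,x,164,.02)for x in(165,550)];e=f[1]-f[0];ang=np.arctan2(e[1],e[0]);print("y dir deg",np.degrees(ang))
ey=np.array([np.cos(ang),np.sin(ang),0]);ex=np.array([ey[1],-ey[0],0])
print("ex",ex,"ey",ey)
print("width",(plane(mp,u+st[i][2]/2,v,.086)-plane(mp,u-st[i][2]/2,v,.086))@ey)
for nm,p,z in(("stop -y top",(483,195),.06),("stop screw",(508,219),.069),("ledge near top",(337,180),.096),("base front",(304,164),.02)):
    q=plane(mp,*p,z)-b;print(nm,q@ex*1e3,q@ey*1e3)
s=robot.observe();t=np.array(s['tool_pos'])
tip=t+R.from_euler('xyz',s['tool_rot']).as_matrix()[:,2]*robot.tcp_to_tips
print("tip",tip,"shift",(b-tip)*1e3)
sc=campose("scene");print("scene proj of btn",proj(sc,b))
c=cv2.resize(a[150:260,260:545],None,fx=2.8,fy=2.8,interpolation=cv2.INTER_CUBIC);cv2.imwrite("pics/w1c.png",c)
E
```

```text
disc px 307.42083897158324 203.43707713125846 [ 35  24  39  35 739]
btn [ 0.5591637  -0.15947111  0.086     ]
y dir deg 108.06735519027968
ex [0.95069259 0.31013481 0.        ] ey [-0.31013481  0.95069259  0.        ]
width 0.02965381898730749
stop -y top -0.16609137580979952 147.09228253522775
stop screw 17.78458170678474 165.44901620558417
ledge near top -20.21329394008249 20.123960419688014
base front -19.49230438425947 1.2005475886754866
tip [ 0.56456051 -0.17761901  0.19833777] shift [  -5.39680667   18.14789752 -112.33777201]
scene proj of btn (np.float64(249.83298618274992), np.float64(245.63901325089316))
```

View pics/w1c.png

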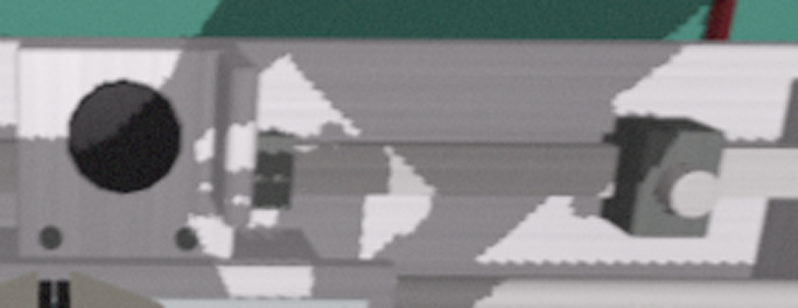

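The crop puts the disc's centre at pixel (304.6,198.6). The disc is partly shaded, which biased the mask. The stop's top-face −y edge is at about column 488.5, with the catch lip lower down at column 475.

```bash
python3 - <<'E'
from h import *
mp=(viewer.camera_model("wrist"),np.load("w1.npy"))
b=plane(mp,304.6,198.6,.086);print("btn",b)
an=np.radians(108.07);ey=np.array([np.cos(an),np.sin(an),0]);ex=np.array([ey[1],-ey[0],0])
print("diam",np.linalg.norm(plane(mp,324.6,198,.086)-plane(mp,284.6,198,.086)))
for nm,p,z in(("stop -y top",(488.5,205),.06),("stop +y top",(517,205),.06),("screw",(508,219),.069),("ledge near",(337.7,195),.096),("ledge far",(351,195),.096),("housing -y",(266.5,200),.07),("base front",(304,164),.02)):
    q=plane(mp,*p,z)-b;print(nm,q@ex*1e3,q@ey*1e3)
tip=np.array([.56456,-.17762,.19834]);print("shift",(b-tip)*1e3)
E
```

```text
btn [ 0.55623966 -0.16275631  0.086     ]
diam 0.03028775640277124
stop -y top 12.224604105543317 155.1921066373363
stop +y top 12.218538045469678 178.91026965487288
screw 21.59104192363741 167.66439091363577
ledge near -5.304177384242289 23.327727950999456
ledge far -5.305921387349214 32.997361478869976
housing -y 5.319779973404615 -29.481501312980615
base front -15.693425941743188 3.417643196550936
shift [  -8.32034275   14.8636861  -112.34      ]
```

The sizes check out: disc 30 mm across, stop 23.7 mm thick, base edge −15.7 mm against −16 expected. The expected travel is about 155−34 = 121 mm. Next I move over the button.

```bash
python3 -m creep '[[[-4,7,-30,0,0,0],[-4,8,-30,0,0,0],[0,0,-30,0,0,0],[0,0,0,0,0,0]]]'
python3 - <<'E'
from h import *
s=robot.observe();t=s['tool_pos'];tip=t+R.from_euler('xyz',s['tool_rot']).as_matrix()[:,2]*robot.tcp_to_tips
print(tip,(np.array([.5562,-.1628,.086])-tip)*1e3,s['contact_force'])
mp=campose("wrist");a=viewer.read_camera("wrist");cv2.imwrite("pics/w2.png",a)
E
```

```text
time: 2.07
tool_pos: [0.556, -0.16, 0.2847]
tool_rot: [-3.14, -0.006, -2.831]
contact_force: [-1.2, 0.6, -0.7]
opening: 0.0005
[ 0.55507813 -0.1604926   0.10673964] [  1.12187464  -2.30740286 -20.73963744] [-1.20752783  0.63670981 -0.6892256 ]
```

View pics/w2.png

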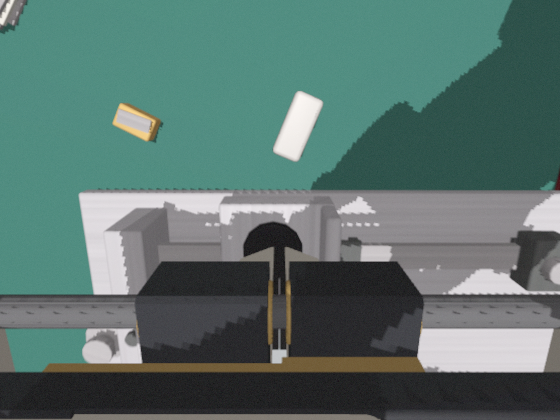

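The button shows at column 273 against fingertip column 279.5, so it is about 3 mm towards −y. That agrees with the computed shift of (1,−2.3) mm. I'll apply it and descend.

```bash
python3 -m creep '[[[1,-3,-12,0,0,0],[0,0,-6,0,0,0],[0,0,0,0,0,0]]]'; python3 -m creep '[[[0,0,-4,0,0,0],[0,0,-4,0,0,0]]]'
```

```text
time: 2.37
tool_pos: [0.559, -0.1625, 0.2734]
tool_rot: [-3.134, 0.002, -2.829]
contact_force: [-1.0, -0.3, -0.2]
opening: 0.0007
time: 2.53
tool_pos: [0.5598, -0.1628, 0.2676]
tool_rot: [-3.13, 0.006, -2.829]
contact_force: [0.4, 0.3, -0.8]
opening: 0.0004
```

```bash
cat > st.py <<'E'
from h import *
s=robot.observe();t=s['tool_pos'];tip=t+R.from_euler('xyz',s['tool_rot']).as_matrix()[:,2]*robot.tcp_to_tips
b=np.array([.5562,-.1628,.086]);an=np.radians(108.07);ey=np.array([np.cos(an),np.sin(an),0]);ex=np.array([ey[1],-ey[0],0])
d=tip-b;print("t%.2f tip-btn tester x %.1f y %.1f z %.1f"%(s['time'],d@ex*1e3,d@ey*1e3,tip[2]*1e3),"F",np.round(s['contact_force'],1),np.round(s['tool_rot'],3))
E
python3 -m creep '[[[0,0,-4,0,0,0],[0,0,-3,0,0,0]]]'; python3 st.py
```

```text
time: 2.7
tool_pos: [0.56, -0.1629, 0.2614]
tool_rot: [-3.129, 0.008, -2.83]
contact_force: [-2.8, 1.7, 4.1]
opening: 0.0004
t2.70 tip-btn tester x 5.0 y -3.6 z 83.4 F [-2.8  1.7  4.1] [-3.129  0.008 -2.83 ]
```

The tip is about 6 mm off centre and tilted by about 0.8°, so I'll lift off, correct both and come down again.

```bash
python3 -m creep '[[[0,0,8,0,0,0],[-4,0,2,0.5,0.6,0],[0,0,0,0,0,0]]]'; python3 st.py
```

```text
time: 2.95
tool_pos: [0.5559, -0.163, 0.2722]
tool_rot: [-3.141, -0.0, -2.83]
contact_force: [0.1, -0.0, -0.9]
opening: 0.0005
t2.95 tip-btn tester x -0.3 y -0.2 z 94.2 F [ 0.1 -0.  -0.9] [-3.141 -0.    -2.83 ]
```

```bash
python3 -m creep '[[[0,0,-5,0,0,0],[0,0,-5,0,0,0],[0,0,-4,0,0,0]]]'; python3 st.py;  python3 -m creep '[[[0,0,-4,0,0,0],[0,0,-2,0,0,0]]]'; python3 st.py
```

```text
time: 3.2
tool_pos: [0.556, -0.1633, 0.2591]
tool_rot: [-3.139, 0.002, -2.83]
contact_force: [-2.0, 0.8, 5.9]
opening: 0.0003
t3.20 tip-btn tester x 0.1 y -0.8 z 81.1 F [-2.   0.8  5.9] [-3.139e+00  2.000e-03 -2.830e+00]
time: 3.37
tool_pos: [0.5559, -0.1632, 0.2558]
tool_rot: [-3.138, 0.003, -2.83]
contact_force: [-11.4, 4.0, 33.5]
opening: 0.0006
t3.37 tip-btn tester x 0.2 y -0.9 z 77.8 F [-11.4   4.   33.5] [-3.138e+00  3.000e-03 -2.830e+00]
```

The button bottoms out at 77.8 mm with 33 N. I start the slide gently.

```bash
python3 -m creep '[[[-1.2,3.8,-0.5,0,0,0],[-1.5,4.8,-1,0,0,0]]]'; python3 st.py
```

```text
time: 3.53
tool_pos: [0.5534, -0.1561, 0.2568]
tool_rot: [-3.133, 0.005, -2.83]
contact_force: [-2.3, -2.2, 6.3]
opening: 0.0006
t3.53 tip-btn tester x 0.3 y 5.7 z 78.8 F [-2.3 -2.2  6.3] [-3.133  0.005 -2.83 ]
```

```bash
python3 -m creep '[[[-1.5,4.8,-2,0,0,0],[-1.9,5.7,-2,0,0,0],[-1.9,5.7,-2,0,0,0]]]'; python3 st.py
```

```text
time: 3.78
tool_pos: [0.5484, -0.1424, 0.256]
tool_rot: [-3.122, 0.009, -2.829]
contact_force: [-5.8, -3.4, 16.7]
opening: 0.0005
t3.78 tip-btn tester x 0.4 y 18.4 z 78.1 F [-5.8 -3.4 16.7] [-3.122  0.009 -2.829]
```

```bash
python3 -m creep '[[[-1.9,5.7,-2,0.4,0.35,0],[-1.9,5.7,-2,0.4,0.35,0],[-1.9,5.7,-1.5,0.4,0.35,0]]]'; python3 st.py
python3 - <<'E'
from h import *
a=viewer.read_camera("wrist");cv2.imwrite("pics/w3.png",a)
E
python3 st.py
```

```text
time: 4.03
tool_pos: [0.544, -0.1273, 0.2562]
tool_rot: [-3.136, 0.006, -2.829]
contact_force: [-2.1, -2.2, 9.2]
opening: 0.0005
t4.03 tip-btn tester x 0.5 y 36.6 z 78.2 F [-2.1 -2.2  9.2] [-3.136  0.006 -2.829]
t4.08 tip-btn tester x 0.5 y 37.9 z 78.1 F [-2.3 -0.4 14.8] [-3.138  0.005 -2.829]
```

View pics/w3.png

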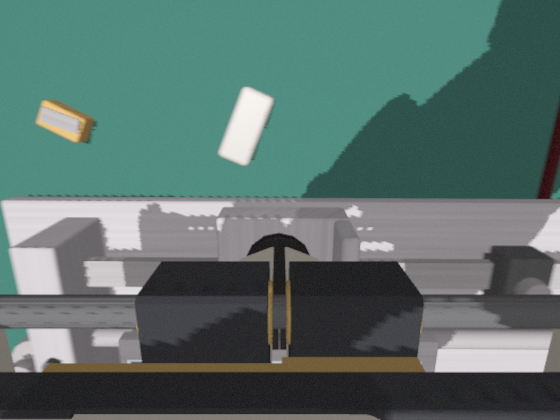

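The button (columns 246–312) sits centred under the fingers and the housing has left the right-hand end block, so the table is following. About 83 mm remain.

```bash
python3 -m creep '[[[-2,6,-1.7,0.3,0.2,0],[-2,6,-1.8,0.2,0.2,0],[-2,6,-1.8,0.2,0.2,0],[-2,6,-1.8,0.2,0.2,0]]]'; python3 st.py;python3 -m creep '[[[-2,6,-1.8,0.2,0.2,0],[-2,6,-1.8,0.2,0.2,0],[-2,6,-1.8,0.2,0.2,0],[-2,6,-1.8,0.2,0.2,0]]]'; python3 st.py
```

```text
time: 4.42
tool_pos: [0.5373, -0.1053, 0.2561]
tool_rot: [3.14, 0.005, -2.828]
contact_force: [-5.0, -2.8, 16.9]
opening: 0.0004
t4.42 tip-btn tester x 0.7 y 60.9 z 78.1 F [-5.  -2.8 16.9] [ 3.14   0.005 -2.828]
time: 4.75
tool_pos: [0.5305, -0.0835, 0.2561]
tool_rot: [3.135, 0.004, -2.828]
contact_force: [-3.8, -4.0, 17.8]
opening: 0.0007
t4.75 tip-btn tester x 0.9 y 84.5 z 78.1 F [-3.8 -4.  17.8] [ 3.135  0.004 -2.828]
```

```bash
python3 -m creep '[[[-2,6,-1.8,0,0.1,0],[-2,6,-1.8,0,0.1,0],[-2,6,-1.8,0,0.1,0]]]'; python3 st.py;python3 -m creep '[[[-1.5,4.5,-1.8,0,0.1,0],[-1.2,3.8,-1.8,0,0.1,0]]]'; python3 st.py
```

```text
time: 5.0
tool_pos: [0.5252, -0.0671, 0.256]
tool_rot: [-3.141, 0.004, -2.827]
contact_force: [-5.0, -2.5, 17.9]
opening: 0.0003
t5.00 tip-btn tester x 1.0 y 100.4 z 78.0 F [-5.  -2.5 17.9] [-3.141  0.004 -2.827]
time: 5.17
tool_pos: [0.5228, -0.0595, 0.256]
tool_rot: [-3.136, 0.004, -2.826]
contact_force: [-5.5, -3.6, 18.3]
opening: 0.0004
t5.17 tip-btn tester x 1.1 y 107.6 z 78.1 F [-5.5 -3.6 18.3] [-3.136  0.004 -2.826]
```

```bash
python3 -m creep '[[[-1.2,3.8,-1.8,0.2,0.1,0],[-1.2,3.8,-1.8,0.2,0.1,0]]]'; python3 st.py;python3 -m creep '[[[-1.2,3.8,-1.8,0.2,0.1,0],[-1.2,3.8,-1.8,0.2,0.1,0]]]'; python3 st.py
```

```text
time: 5.33
tool_pos: [0.5205, -0.0529, 0.256]
tool_rot: [-3.138, 0.006, -2.825]
contact_force: [-6.5, -4.0, 19.8]
opening: 0.0008
t5.33 tip-btn tester x 1.1 y 115.0 z 78.0 F [-6.5 -4.  19.8] [-3.138  0.006 -2.825]
time: 5.5
tool_pos: [0.5182, -0.0464, 0.256]
tool_rot: [-3.141, 0.007, -2.824]
contact_force: [-6.5, -4.8, 18.7]
opening: 0.0002
t5.50 tip-btn tester x 1.2 y 122.3 z 78.0 F [-6.5 -4.8 18.7] [-3.141  0.007 -2.824]
```

```bash
python3 -m creep '[[[-1.2,3.8,-1.8,0.1,0.2,0]]]'; python3 st.py;python3 -m creep '[[[-1.2,3.8,-1.8,0.1,0.2,0]]]'; python3 st.py
python3 - <<'E'
from h import *
a=viewer.read_camera("wrist");cv2.imwrite("pics/w4.png",a)
E
```

```text
time: 5.58
tool_pos: [0.5178, -0.0438, 0.2561]
tool_rot: [-3.138, 0.008, -2.823]
contact_force: [0.3, -9.1, 13.0]
opening: 0.0005
t5.58 tip-btn tester x 1.8 y 124.5 z 78.1 F [ 0.3 -9.1 13. ] [-3.138  0.008 -2.823]
time: 5.67
tool_pos: [0.5176, -0.0412, 0.2561]
tool_rot: [-3.136, 0.009, -2.823]
contact_force: [0.1, -8.2, 12.9]
opening: 0.0004
t5.67 tip-btn tester x 2.5 y 126.5 z 78.1 F [ 0.1 -8.2 12.9] [-3.136  0.009 -2.823]
```

View pics/w4.png

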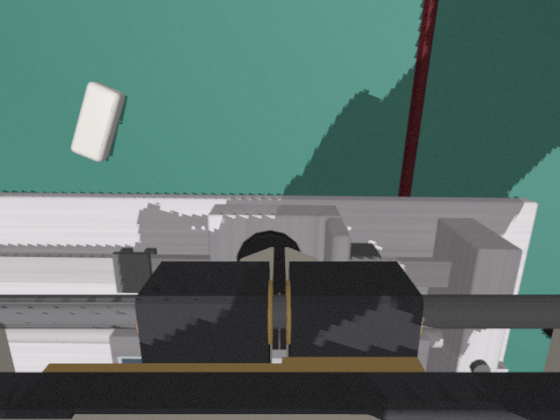

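The ledge end now meets the dark stop block, with no gap at column 350–355. The button shows at column 268, so the tip has begun to slip on it, with 9 N of resistance at about 122 mm. The table is therefore against the stop, as predicted (121 mm), and I lift straight up.

```bash
python3 -m creep '[[[-0.3,0.9,-1,0,0.2,0]]]'; python3 st.py; python3 -m creep '[[[0,0,6,0,0,0],[0,0,8,0,0,0],[0,0,10,0,0,0]]]'; python3 st.py; python3 -m creep '[[[0,0,35,0,0,0],[0,0,40,0,0,0],[0,0,20,0,0,0],[0,0,0,0,0,0],[0,0,0,0,0,0]]]'; python3 st.py
python3 - <<'E'
from h import *
mp=campose("wrist");np.save("w5.npy",mp[1]);a=viewer.read_camera("wrist");cv2.imwrite("pics/w5.png",a);cv2.imwrite("pics/scene5.png",viewer.read_camera("scene"))
E
```

```text
time: 5.8
tool_pos: [0.5177, -0.0406, 0.2562]
tool_rot: [-3.134, 0.008, -2.822]
contact_force: [-2.7, -1.4, 7.7]
opening: 0.0007
t5.80 tip-btn tester x 2.7 y 126.8 z 78.2 F [-2.7 -1.4  7.7] [-3.134  0.008 -2.822]
time: 6.05
tool_pos: [0.5174, -0.0407, 0.2796]
tool_rot: [-3.135, 0.005, -2.823]
contact_force: [1.2, 0.7, -0.5]
opening: 0.0003
t6.05 tip-btn tester x 1.9 y 127.0 z 101.6 F [ 1.2  0.7 -0.5] [-3.135  0.005 -2.823]
time: 6.47
tool_pos: [0.5163, -0.0403, 0.38]
tool_rot: [-3.137, 0.004, -2.822]
contact_force: [-0.1, -0.2, 0.2]
opening: 0.0003
t6.47 tip-btn tester x 0.7 y 128.0 z 202.0 F [-0.1 -0.2  0.2] [-3.137  0.004 -2.822]
```

View pics/w5.png

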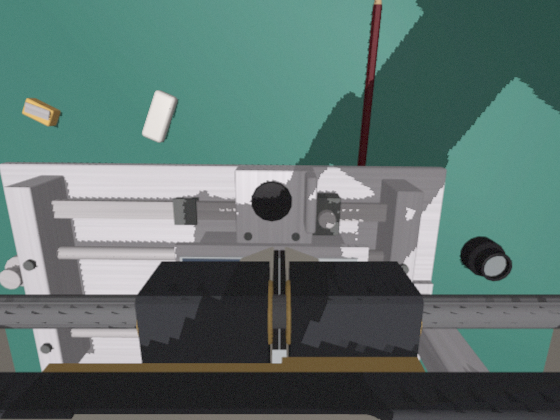

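The housing now lies against the stop block (block at 315–342, screw at (327,219)), the button is clear at (271.5,201), and the loose items look undisturbed. I'll check the travel and the button height from two views.

```bash
python3 - <<'E'
from h import *
mp=(viewer.camera_model("wrist"),np.load("w5.npy"));sc=campose("scene")
a=cv2.imread("pics/w5.png");c=cv2.resize(a[155:265,220:420],None,fx=3,fy=3,interpolation=cv2.INTER_CUBIC)
s=cv2.imread("pics/scene5.png")[200:260,240:330];s=cv2.resize(s,None,fx=4,fy=4,interpolation=cv2.INTER_CUBIC)
k=np.zeros((c.shape[0]+s.shape[0],600,3),np.uint8);k[:330,:600]=c;k[330:,:360]=s;cv2.imwrite("pics/c5.png",k)
b0=np.array([.5562,-.1628,.086]);an=np.radians(108.07);ey=np.array([np.cos(an),np.sin(an),0])
for z in(.086,.078):
  b=plane(mp,271.5,201,z);print(z,"travel",(b-b0)@ey*1e3,"scene pix",proj(sc,b))
E
```

```text
0.086 travel 121.78221381809932 scene pix (np.float64(272.69083770357133), np.float64(218.7341721840501))
0.078 travel 121.58646682223016 scene pix (np.float64(273.29457009714616), np.float64(221.13095669167762))
```

View pics/c5.png

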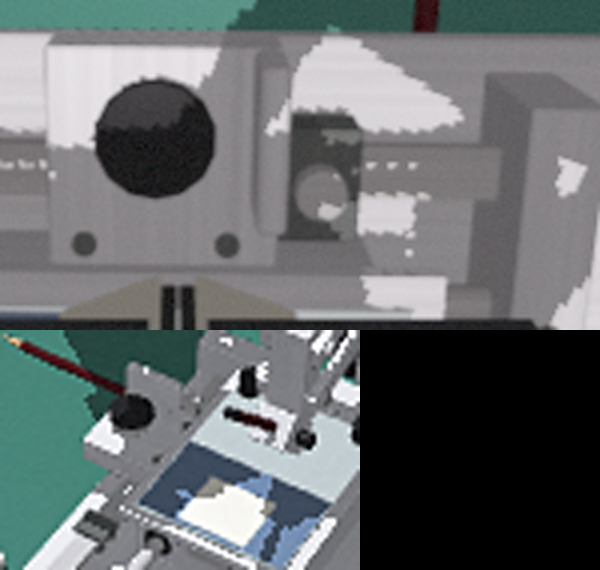

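The disc is 40 px across again at nearly the same camera height, and it projects to scene row 219–220, against 218.7 if up and 221.1 if down. So the button is up, and the travel is 121.8 mm with no gap at the stop. I move clear and hand in.

```bash
python3 -m creep '[[[-20,0,25,0,0,0],[-20,0,25,0,0,0],[-10,0,10,0,0,0],[0,0,0,0,0,0],[0,0,0,0,0,0]]]'; python3 st.py; python3 -c "
from cell import robot
print(robot.hand_in())"
```

```text
time: 6.98
tool_pos: [0.4644, -0.0402, 0.4317]
tool_rot: [3.137, -0.012, -2.823]
contact_force: [0.2, 0.2, -0.5]
opening: 0.0004
t6.98 tip-btn tester x -51.4 y 145.9 z 253.7 F [ 0.2  0.2 -0.5] [ 3.137 -0.012 -2.823]
the job is handed in; nothing more can be done
None
```

The table is against the stop with the lock button up, and the job is handed in at about 7 s. With the closed fingertips I pressed the button right down and held it down while sliding the table. I then lifted straight up and moved clear.

**Slide:** Before moving I measured about 121 mm of travel to the stop; afterwards I measured 121.8 mm, with no visible gap between the housing and the stop block. At the stop the resistance rose to about 9 N and the fingertip slipped about 5 mm on the button.

**Button:** It looks fully up. Its size in the wrist picture matches the start, and its scene row is 219–220, against 218.7 expected if up and 221.1 if down. That row difference is small, and I did not push the table to test the lock.

**Forces and surroundings:** The highest contact force I saw was about 36 N, from the fingertips pressing on the button. The tool force was near zero at the end. I saw no sign of touching the panel, the pencil arm or any loose item. I did not measure the loose items' positions before and after.

**First try at the button:** The first touch landed about 6 mm off centre and slightly tilted. I lifted off and corrected it before the real press; the table had not been moved.

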